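# Lock the switch box lid and hold the bracket for fastening

## Task

Swing the turnbutton on the switch box all the way round until it lies square across the edge of the lid, then stand the loose corner bracket in front of the box's sprung pad and press its tall flange flat against the middle of the pad with a steady push of about 10 N, so that a colleague can drive the screws. Keep the bracket upright on the shelf, leave the other things where they are, and finish while still holding the bracket pressed there: do not let go.

Things in the scene. Friction and masses are not known exactly. Their poses are not given: they have to be found in the camera images.
- switchbox: Fixed grey switch box with an aluminium lid, 140 (its x) x 120 (its y) x 55 mm high; origin at the centre of its underside, z up. Four small steel toggles stand 20 mm above the lid in a row along its y at x = -45 mm. The lid ends at x = +28 mm; beyond it is a ledge at the same height that carries the turnbutton. On the box's -y side is the sprung pad.
- turnbutton (a joint): Steel turnbutton, hinge with vertical axis, rad, counter-clockwise from above positive. 0: the bar lies along the box's +y direction, on the ledge (unlocked); 1.571, a stop: the bar points along the box's -x, across the lid's edge (locked). It starts somewhere between 0 and 0.45, turns with light friction (about 0.04 N m) and stays where it is left. The bar is 14 mm wide and reaches 53 mm from the pivot, from 58 to 66 mm above the shelf; a round post stands on it.
- turnbutton_pivot (a point): Point on the turnbutton's pivot axis, at the bar's underside, 58 mm above the shelf; at (48, 0, 58) mm in the switch box's frame. Its axes are those of the switch box.
- turnbutton_post (a point): Upright steel thumb post on the turnbutton, 12 mm in diameter, 24 mm tall (66 to 90 mm above the shelf), 40 mm from the pivot. The point is half-way up, 78 mm above the shelf, and moves with the bar; the post may be pinched from above or pushed sideways.
- pad (a joint): How far the sprung pad is pushed in towards the box, m: 0 free, stop at 0.022. The pad slides along the box's +y on a spring of 0.8 N per mm (no preload), so 10 N is 12.5 mm.
- pad_face (a point): Centre of the outer face of the sprung aluminium pad, 27 mm above the shelf; moves with the pad. The pad is 60 (x) x 6 (y) x 46 mm high, its lower edge 4 mm above the shelf; free, the face lies 90 mm from the box's centre at its -y side, and faces the box's -y. Axes as the switch box: the push is along +y.
- bracket_center (a point): Centre (half-way up) of the loose steel corner bracket, about 160 g: 46 (x) x 46 (y) x 55 mm high, standing on its foot plate, open at the top and on its -y side. Tall flange 5 mm thick on its +y side, side cheeks 4 mm thick at x = +-21 mm, 48 mm high, from y = -18 to +18 mm; foot 5 mm thick. Can be gripped across the two cheeks (46 mm, along its x). Its +y starts within 0.6 rad of the world's +y, so within about 1 rad of the direction of the push.
- bracket_face (a point): Centre of the outer face of the bracket's tall flange, 27 mm above its underside and 23 mm from its middle along its +y; the bracket's axes, +y pointing out of the flange. This face goes against the pad.
- cone: Clear plastic feeding cone, 66 mm diameter, 66 mm high; loose, to be left alone.
- suction_cup: Black hard-silicone suction cup, 42 mm diameter, 30 mm high; loose, to be left alone.
- driftwood: Grey-brown ceramic driftwood replica, about 160 x 50 x 62 mm; loose, to be left alone.
- jar: Small closed glass jar, 48 mm diameter, 58 mm high; loose, to be left alone.
- tin: Food tin, 56 mm diameter, 52 mm high; loose, to be left alone.
- screwdriver: Screwdriver lying on the shelf, 180 mm long; loose, to be left alone.
- screw_box: White screw box, 70 x 45 x 24 mm; loose, to be left alone.
There are look-alikes about, which are no part of the job. Leave any pink, red or yellow look-alike of the part that bears bracket_center alone.

How it is judged:
By the outcome, as a careful person would: the job done as asked, in the order asked, and still so for the second after the job is handed in, while the arm keeps its last pose, push and grip.
It also fails if it takes over 48 s, if anything falls off the work surface, if the arm or the gripper's body presses on something with over 40 N, if the wrist force passes 120 N, or if a joint passes its speed limit or range.

## Robot

A 7-joint arm with a two-finger parallel gripper is mounted at the origin on the work surface. World frame = base frame: x ahead of the robot, y to its left, z up, the work surface at z = 0. Lengths are in m, angles in degrees, forces in N, time in s.
With the tool pointing down it reaches from about 0.425 to 0.875 m from the base axis. Payload 4.7 kg.
Tool frame: the origin (TCP) lies on the centre line of the jaws, within the pads' length; the fingertips stand 11 mm ahead of it and the grasp point (between the pads) lies 8 mm behind it (r.tip_reach is the z of the fingertips in the tool frame, in m); z points along the fingers, y is the direction in which the jaws open and shut (so a half turn about z gives the same grasp; the last joint's range is limited). The gripper opens to 87 mm and grips with 3 to 60 N. Pads are 19 mm wide; open, the fingers measure 117 mm over their backs; the gripper's body (75 mm by 190 mm) begins 51 mm behind the grasp point.
Start: joints at [-70.296, 18.392, -4.016, 83.108, 1.295, 78.541, -3.26], TCP at [0.211, 0.615, 0.234] pointing down, gripper open.
Joint ranges: [-163.93, 163.93], [-17.29, 119.83], [-79.2, 71.16], [3.27, 140.29], [-89.18, 269.18], [5.43, 117.66], [-154.24, 154.24]. Speed limits (degrees/s): [147.25, 147.25, 180, 180, 180, 180, 180].

## Interface

Orientations are given as a 3x3 rotation matrix whose columns are the frame's x, y, z axes.
In Python, from plant import r gives the robot as it stands.
- The arm moves only by the tool carry_out, never from a script. Its argument "deltas" is a list of rows, each an object with "xyz": the shift along the tool's x, y, z in m, a list of three; "delta_rot": the turn, a rotation vector about the tool's x, y, z in rad, a list of three. In form: [{"xyz": [dx, dy, dz], "delta_rot": [rx, ry, rz]}, ...]. A call has 1 to 8 rows; each row is the pose to reach, as a shift and turn from the pose commanded when the call began, along the tool's axes at that moment; what a row does not reach only later rows make up. A row lasts 1/8 s, in which the tool goes at most 62.5 mm and 10.7 degrees, less where a joint would pass 70% of its speed; a pose out of reach is approached as far as the arm can. A call with a gripper value outside its range is refused whole. "hand" is the finger opening in m, from 0 to 0.087, set as the call begins (left out, the last holds). The fingers move at their own pace and stop on an object; the grip force is fixed at half the most. Time passes only in rows, so rows that repeat a pose let the fingers close. It gives the time, the measured TCP pose, the force and the opening at its end, in the units of the state.
- r.sense(): the state, without advancing time (a new reading comes with each control period).
- r.grab_frame(name): name is "scene" or "top" or "wrist"; returns a dict with "img" (384x512x3 uint8, blue, green, red), "fov_y" (degrees; the focal length in pixels is half the picture's height over the tangent of half this angle, whatever the lens; pixels are square), "cx", "cy" (the principal point, pixels), "view" (4x4, takes a point from world to camera coordinates). Camera axes: x right, y up, looking along -z (the intrinsics and any distortion apply to the point x, -y, -z); pixel columns grow to the right and rows downward; lengths in m; the calibration is good to about 2 mm. A picture is of the moment at which its call begins. There is no depth.
- r.hand_in(): hands the job in, once; it reports no verdict.
The state is a dict: "time": time; "qpos": joint angles; "joint_velocities": joint speeds; "joint_torque": joint torques, N m; "tool_pos": TCP position; "eef_rot": TCP orientation; "ft_force": force on the tool from outside, world axes, zero at the start; "torque": the same for the moment, N m; "finger_gap": finger opening in m.
Only numpy, scipy, OpenCV 4.12 (cv2) and the standard library are available. Lean on these libraries where they do the work, as an engineer would, in place of code of your own. Each camera call takes 0.05 s, during which the arm holds its last target.

## Working session

There is one attempt and no reset: what is moved stays moved. The work goes in short steps, Python scripts to look and compute and a tool call to move; the robot and the scene stay as the last step left them, time stands still between calls to the robot, and variables do not carry over. Pictures are saved under pics/ and viewed, and the job is handed in when it is done.

Besides the shell and the picture viewer there is one more tool, called after "Request:" as name(argument=value, ...) on one line, values as JSON. carry_out: Moves the arm, as the interface text tells. Its arguments: {"type":"object","properties":{"deltas":{"type":"array","items":{"type":"object","properties":{"xyz":{"type":"array","items":{"type":"number"}},"delta_rot":{"type":"array","items":{"type":"number"}}}}},"hand":{"type":"number"}},"required":["deltas"]}

```bash
ls; mkdir -p pics; python3 - <<'E'
from plant import r
import cv2,numpy as np
print(r.sense())
for n in ["scene","top","wrist"]:
    f=r.grab_frame(n); cv2.imwrite(f"pics/{n}0.png",f["img"]); print(n,{k:(v.tolist() if hasattr(v,'tolist') else v) for k,v in f.items() if k!="img"})
E
```

```text
pics
{'time': 0.0, 'qpos': array([-70.29714271,  18.43860551,  -4.01409056,  83.17358935,
         1.29351589,  78.54143885,  -3.25998595]), 'joint_velocities': array([-0.04343512,  0.00894014,  0.0202239 , -0.04821996, -0.02638364,
        0.01926642, -0.03093607]), 'joint_torque': array([ 3.20015688e-04, -4.91300368e+01, -4.03867643e-01, -3.12523770e+01,
       -6.38387399e-02,  4.35626437e-02,  1.38022688e-04]), 'tool_pos': array([0.21037533, 0.61445689, 0.23247794]), 'eef_rot': array([[-9.46114852e-01,  3.23830820e-01, -5.34816230e-04],
       [ 3.23831251e-01,  9.46113109e-01, -1.81811792e-03],
       [-8.27659725e-05, -1.89333858e-03, -9.99998204e-01]]), 'ft_force': array([-0.39747762,  0.23367742,  0.12842397]), 'torque': array([-0.0096765 , -0.00454086, -0.06316491]), 'finger_gap': 0.08716932375392411}
scene {'fov_y': 45.74957713700163, 'cx': 255.3255888907347, 'cy': 185.82999869673242, 'view': [[0.8550495226474973, 0.518546176990558, 0.00041970080242125527, -0.4293086196629875], [-0.44117958346089525, 0.7270511556296138, 0.526077173269202, 0.24931519240328764], [0.27249016304732504, -0.4500071993047664, 0.8504367299313469, -1.4855105405466889], [0.0, 0.0, 0.0, 1.0]]}
top {'fov_y': 42.28365287338589, 'cx': 249.24506225879736, 'cy': 193.44766470337257, 'view': [[0.0024079924313795352, -0.9997986207392365, 0.0199228396663378, -0.10149760290662667], [0.9968127480964698, 0.003988514435381845, 0.07967707942038746, -0.5716936496905335], [-0.07974049664263701, 0.01966747875348884, 0.9966216149947115, -1.2645752020075909], [0.0, 0.0, 0.0, 1.0]]}
wrist {'fov_y': 61.757918368790236, 'cx': 261.076586213049, 'cy': 189.9520682541262, 'view': [[0.3235883114172806, 0.9461935445628284, -0.0028949856212353137, -0.6489456842672561], [-0.9014178359577908, 0.3073424980911996, -0.3049368358926778, 0.037550059927664914], [-0.2876395135082973, 0.10128358748926275, 0.9523681773211546, -0.39268070073349237], [0.0, 0.0, 0.0, 1.0]]}
```

View pics/scene0.png

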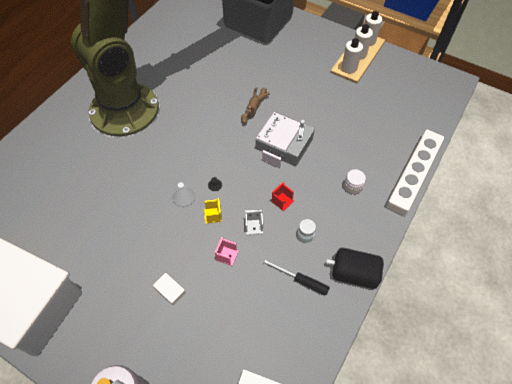

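View pics/top0.png

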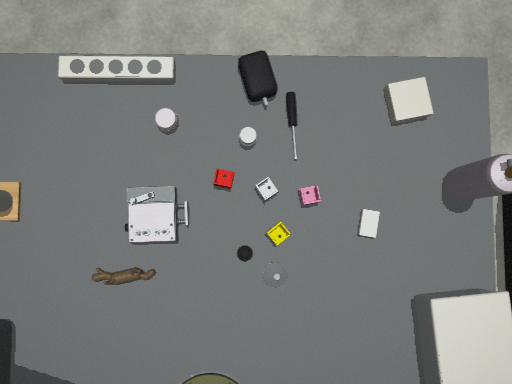

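View pics/wrist0.png

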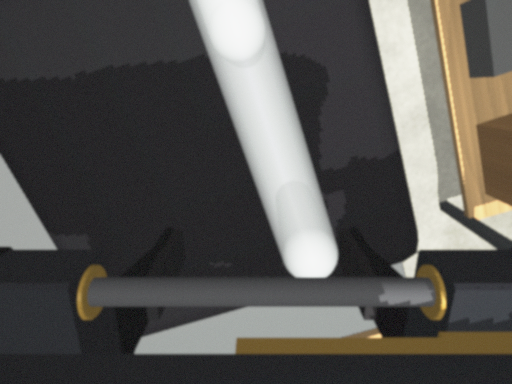

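Scene top view: the box is at about (152,215), and the pad is to its right at about (187,213). There are four corner brackets: red (224,178), white/steel-grey (267,188), pink (310,195) and yellow (279,234). Steel-grey is the one that fits. I'll confirm it in enlarged crops.

```bash
python3 - <<'E'
import cv2
t=cv2.imread("pics/top0.png"); s=cv2.imread("pics/scene0.png")
cv2.imwrite("pics/c1.png",cv2.resize(t[170:260,110:210],None,fx=8,fy=6.66 and 8,interpolation=cv2.INTER_CUBIC)[:600])
cv2.imwrite("pics/c2.png",cv2.resize(t[165:215,235:300],None,fx=12,fy=12,interpolation=cv2.INTER_CUBIC))
cv2.imwrite("pics/c3.png",cv2.resize(s[100:240,235:335],None,fx=4,fy=4,interpolation=cv2.INTER_CUBIC))
E
```

```text
(no output)
```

View pics/c1.png

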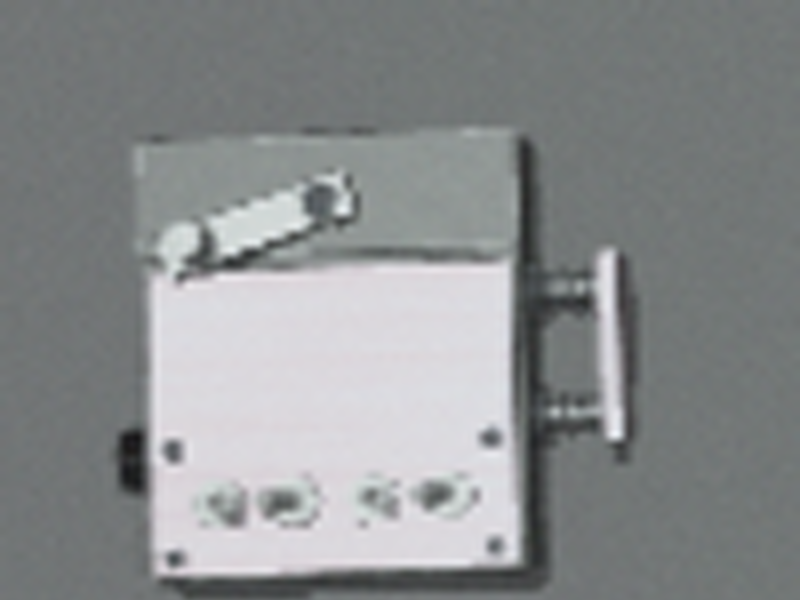

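View pics/c2.png

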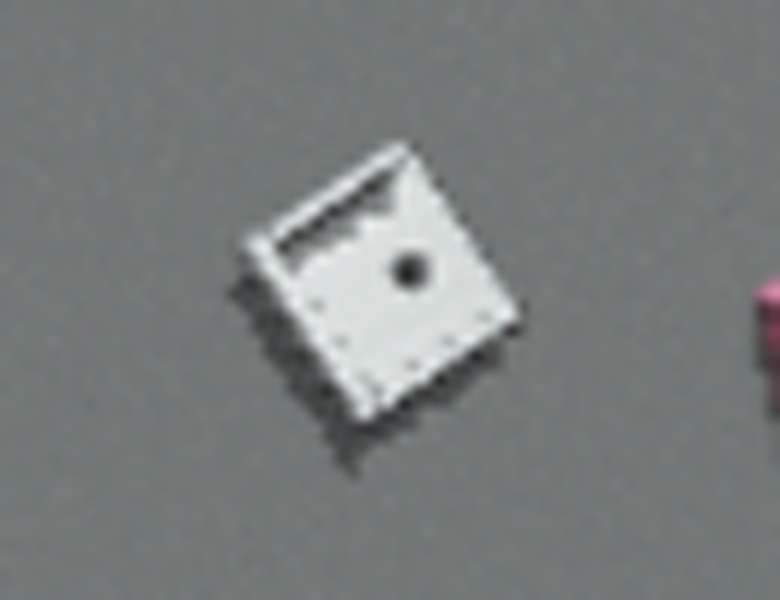

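View pics/c3.png

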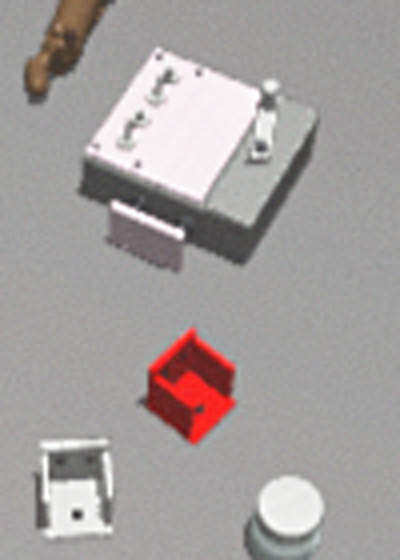

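The crops confirm it. The grey bracket is plain steel, with its tall flange on the lower-left edge in the top view (the back in the scene view) and open to the upper right. That puts its yaw at about +30°, inside the stated range. The red, pink and yellow ones are the look-alikes. Next is a fit of the rough poses.

```bash
cat > h.py <<'E'
import numpy as np,cv2
from scipy.optimize import least_squares
def K(f,h=384):
    fl=h/2/np.tan(np.radians(f["fov_y"])/2); return fl,f["cx"],f["cy"]
def proj(f,P,k1=0.):
    P=np.atleast_2d(P); V=np.array(f["view"]); c=P@V[:3,:3].T+V[:3,3]
    x=c[:,0]/-c[:,2]; y=-c[:,1]/-c[:,2]; r2=x*x+y*y; d=1+k1*r2
    fl,cx,cy=K(f); return np.c_[cx+fl*x*d,cy+fl*y*d]
def ray(f,uv,z,k1=0.):
    fl,cx,cy=K(f); x=(uv[0]-cx)/fl;y=(uv[1]-cy)/fl
    s=1.
    r2=x*x+y*y
    for _ in range(10): s=1/(1+k1*r2*s*s)
    x*=s;y*=s
    V=np.array(f["view"]); R=V[:3,:3]; C=-R.T@V[:3,3]; d=R.T@np.array([x,-y,-1.])
    return C+d*(z-C[2])/d[2]
def pose(p,L):
    c,s=np.cos(p[2]),np.sin(p[2]); L=np.atleast_2d(L)/1000.
    return np.c_[p[0]+c*L[:,0]-s*L[:,1],p[1]+s*L[:,0]+c*L[:,1],L[:,2]]
E
cat > fit0.py <<'E'
from h import *
from plant import r
T=r.grab_frame("top")
up=lambda c,o,s:[(c[0]+.5)/s-.5+o[0],(c[1]+.5)/s-.5+o[1]]
B=[[70,60,55],[70,-60,55],[-70,60,55],[-70,-60,55]]
b=np.array([up(c,(110,170),8) for c in [(135,140),(520,128),(152,578),(522,565)]])
for k1 in (0,-.1,-.2,.1):
  s=least_squares(lambda p:(proj(T,pose(p,B),k1)-b).ravel(),[.6,.3,0]);print(k1,s.x,s.fun.round(2))
G=[[-23,23,55],[23,23,55],[23,-18,48],[-23,-18,48]]
g=np.array([up(c,(235,165),12) for c in [(360,420),(250,245),(400,145),(518,315)]])
s=least_squares(lambda p:(proj(T,pose(p,G))-g).ravel(),[.6,0,.5]);print("br",s.x,s.fun.round(2))
E
python3 fit0.py
```

```text
0 [0.51789753 0.14755548 0.03841392] [ 0.24 -0.43 -0.19 -0.55 -0.96  0.54  0.91  0.42]
-0.1 [0.51761407 0.14882301 0.03816209] [ 0.5  -0.29 -0.51 -0.41 -0.62  0.3   0.63  0.39]
-0.2 [0.51732553 0.15011439 0.03790747] [ 0.77 -0.14 -0.83 -0.28 -0.27  0.06  0.34  0.36]
0.1 [0.51817599 0.14631125 0.03866283] [-0.01 -0.58  0.13 -0.68 -1.29  0.77  1.19  0.44]
br [ 0.58538337 -0.14478471  0.59058166] [ 0.27  0.29 -0.66 -0.2   0.09 -0.44  0.3   0.34]
```

```bash
python3 - <<'E'
from h import *
from plant import r
W=r.grab_frame("wrist"); V=np.array(W["view"]); s=r.sense()
C=-V[:3,:3].T@V[:3,3]; R=s["eef_rot"]
print(C, "cam in tool", R.T@(C-s["tool_pos"]), "axis in tool", R.T@(-V[2,:3]), "right", R.T@V[0,:3])
for z in (0.06,0.0):print(z, [R.T@(ray(W,uv,z)-s["tool_pos"]) for uv in [(256,192),(0,0),(511,383)]])
def tr(p): return (R.T@(np.array(p)-s["tool_pos"])).round(3)
post=pose([.518,.149,.038],[[48-40*np.sin(.3),40*np.cos(.3),78]])[0]; print("post",post, "pivot",pose([.518,.149,.038],[[48,0,58]]))
print(tr([.53,.10,.25]), tr([.6,.1,.3]))
E
```

```text
[0.13090912 0.64233517 0.38386179] cam in tool [ 0.08422506  0.00021154 -0.15082718] axis in tool [-0.30484426 -0.00132466  0.95240129] right [2.59382225e-04 9.99998880e-01 1.47388373e-03]
0.06 [array([-0.02172694, -0.00562625,  0.17304823]), array([ 0.15822531, -0.23315209,  0.17322993]), array([-0.28434562,  0.32685711,  0.17278268])]
0.0 [array([-0.04135606, -0.00670778,  0.23305075]), array([ 0.17193491, -0.27638602,  0.23326612]), array([-0.35262858,  0.38737284,  0.23273601])]
post [0.55270131 0.18856035 0.078     ] pivot [[0.56596535 0.15082356 0.058     ]]
[-0.469 -0.384 -0.017] [-0.535 -0.361 -0.067]
```

```bash
cat > to.py <<'E'
import sys; from h import *; from plant import r
s=r.sense(); R=s["eef_rot"]; a=list(map(float,sys.argv[1:]))
print("t",s["time"],"tcp",s["tool_pos"].round(4),"yaw_y",np.degrees(np.arctan2(R[1,1],R[0,1])).round(2),"F",s["ft_force"].round(1),"gap",round(s["finger_gap"],4),"tilt",R[2].round(4))
if a: print("delta tool", (R.T@(np.array(a[:3])-s["tool_pos"])).round(4))
if len(a)>3: print("rotz", -np.radians(a[3]-np.degrees(np.arctan2(R[1,1],R[0,1]))).round(4))
E
python3 to.py .60 .13 .26 56
```

```text
t 0.25 tcp [0.2105 0.6147 0.233 ] yaw_y 71.1 F [ 0.  -0.4 -0.1] gap 0.087 tilt [-1.e-04 -9.e-04 -1.e+00]
delta tool [-0.5255 -0.3325 -0.0266]
rotz 0.2636
```

Request:
carry_out(deltas=[{"xyz": [-0.045, -0.028, -0.01], "delta_rot": [0, 0, 0.03]}, {"xyz": [-0.095, -0.06, -0.02], "delta_rot": [0, 0, 0.06]}, {"xyz": [-0.145, -0.092, -0.026], "delta_rot": [0, 0, 0.09]}, {"xyz": [-0.195, -0.124, -0.026], "delta_rot": [0, 0, 0.12]}, {"xyz": [-0.245, -0.156, -0.026], "delta_rot": [0, 0, 0.15]}, {"xyz": [-0.295, -0.188, -0.026], "delta_rot": [0, 0, 0.18]}, {"xyz": [-0.345, -0.22, -0.026], "delta_rot": [0, 0, 0.22]}, {"xyz": [-0.395, -0.25, -0.026], "delta_rot": [0, 0, 0.263]}])

```text
time: 1.25
tool_pos: [0.5042, 0.2489, 0.2598]
eef_rot: [[-0.829, 0.56, 0.001], [0.56, 0.829, 0.001], [-0.0, 0.001, -1.0]]
ft_force: [0.7, 1.3, 0.1]
finger_gap: 0.0872
```

```bash
python3 to.py .60 .13 .26 56
```

```text
t 1.25 tcp [0.5042 0.2489 0.2598] yaw_y 55.96 F [0.7 1.3 0.1] gap 0.0872 tilt [-1.e-04  8.e-04 -1.e+00]
delta tool [-0.1459 -0.0449 -0.0002]
rotz -0.0007
```

Request:
carry_out(deltas=[{"xyz": [-0.05, -0.015, 0], "delta_rot": [0, 0, 0]}, {"xyz": [-0.1, -0.03, 0], "delta_rot": [0, 0, 0]}, {"xyz": [-0.146, -0.045, 0], "delta_rot": [0, 0, 0]}, {"xyz": [-0.146, -0.045, 0], "delta_rot": [0, 0, 0]}, {"xyz": [-0.146, -0.045, 0], "delta_rot": [0, 0, 0]}])

```text
time: 1.88
tool_pos: [0.5989, 0.1323, 0.2593]
eef_rot: [[-0.83, 0.558, -0.001], [0.558, 0.83, 0.001], [0.001, 0.0, -1.0]]
ft_force: [0.7, 0.8, -0.4]
finger_gap: 0.0872
```

```bash
python3 - <<'E'
from plant import r
import cv2,pickle
f=r.grab_frame("wrist"); s=r.sense(); pickle.dump((f,s),open("w1.pkl","wb")); cv2.imwrite("pics/w1.png",cv2.resize(f["img"],None,fx=1.5625,fy=1.5625,interpolation=cv2.INTER_CUBIC)); print(s["tool_pos"],s["time"])
E
```

```text
[0.59857023 0.1332583  0.25937443] 1.925
```

View pics/w1.png

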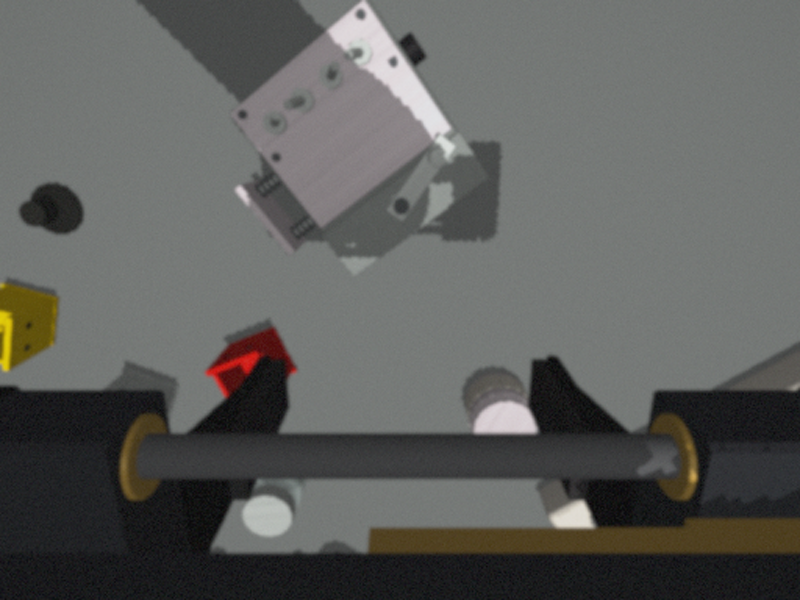

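```bash
cat > fit1.py <<'E'
from h import *
import pickle
f,s=pickle.load(open("w1.pkl","rb"))
L=np.array([[-70,60,55],[-70,-60,55],[28,-60,55],[28,60,55],[70,-60,55],[70,60,55],[-30,-90,50],[30,-90,50]],float)
u=(np.array([(365,3),(235,115),(322,228),(450,135),(355,273),(487,180),(238,187),(295,250)])+.5)/1.5625-.5
for fk in (False,True):
  fun=lambda p:(proj(f,pose(p,L),p[3] if fk else 0)-u).ravel()
  q=least_squares(fun,[.518,.148,.038,0]);print(q.x.round(4));print(q.fun.reshape(-1,2).round(1).tolist())
print(ray(f,((402.5)/1.5625-.5,206.5/1.5625-.5),.066), pose(q.x,[[48,0,66]]))
E
python3 fit1.py
python3 - <<'E'
import cv2
i=cv2.imread("pics/w1.png")[0:290,220:520]
cv2.imwrite("pics/w1c.png",cv2.resize(cv2.convertScaleAbs(i,alpha=1.6),None,fx=2,fy=2,interpolation=cv2.INTER_CUBIC))
E
```

```text
[0.5175 0.149  0.0309 0.    ]
[[3.4, -5.3], [-5.4, -0.6], [-2.0, 2.9], [5.3, -3.7], [-0.2, 3.6], [3.3, 0.7], [-1.7, 1.7], [-3.3, 4.6]]
[ 0.5144  0.1499  0.0338 -0.1397]
[[3.4, 1.6], [-2.3, 1.1], [-2.6, 0.6], [3.7, -5.0], [-0.9, 1.0], [1.9, -1.5], [-0.2, 0.8], [-3.5, 2.3]]
[0.5638457  0.15072945 0.066     ] [[0.56236111 0.1514762  0.066     ]]
```

View pics/w1c.png

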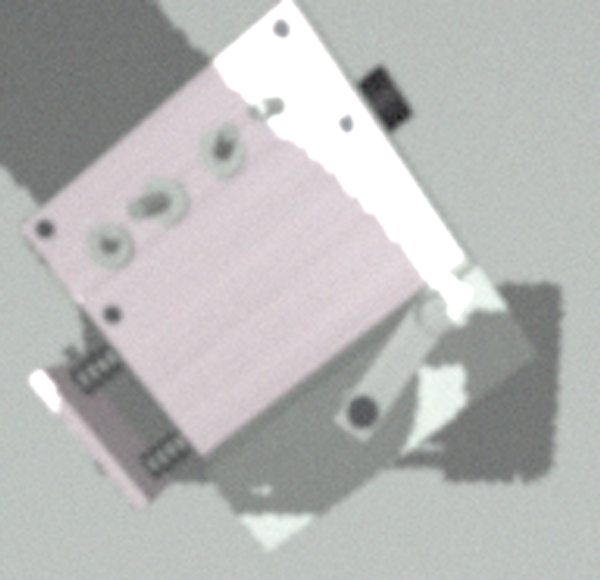

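```bash
cat > fit1.py <<'E'
from h import *
import pickle
f,s=pickle.load(open("w1.pkl","rb"))
c2=lambda c:((np.array(c)/2.+[220,0])+.5)/1.5625-.5
u=c2([(290,0),(25,228),(205,455),(468,262),(270,552),(533,352),(33,377),(141,508),(363,411)])
def L(w,xm): return np.array([[xm,w,55],[xm,-w,55],[28,-w,55],[28,w,55],[70,-60,55],[70,60,55],[-30,-90,50],[30,-90,50],[48,0,66]],float)
for fk in (0,1):
  fun=lambda p:(proj(f,pose(p,L(p[4],p[5])),p[3] if fk else 0)-u).ravel()
  q=least_squares(fun,[.518,.148,.038,0,58,-68],x_scale=[.01,.01,.01,.1,1,1]);print(q.x.round(4));print(q.fun.reshape(-1,2).round(1).tolist())
k=q.x[3]
print(ray(f,c2((363,411)),.066,k), pose(q.x,[[48,0,66]]))
for c in [(435,315),(455,300)]:
  for z in (.066,.09):print(c,z,ray(f,c2(c),z,k))
E
python3 fit1.py
```

```text
[ 5.15500e-01  1.49200e-01  4.16000e-02 -7.30955e+01  5.62058e+01
 -6.67032e+01]
[[0.4, 0.2], [-0.2, -0.3], [-0.1, 0.0], [-1.3, -1.3], [-0.3, 0.3], [3.0, 0.8], [-1.4, 0.1], [-0.6, 1.0], [0.5, -0.2]]
[ 5.15200e-01  1.49400e-01  4.02000e-02 -5.80000e-02  5.69324e+01
 -6.92122e+01]
[[0.1, 1.0], [-0.6, -0.7], [-0.6, 0.1], [-0.9, -1.3], [-0.4, -0.1], [2.7, 0.8], [-0.4, 0.2], [-0.5, 0.7], [0.4, -0.4]]
[0.56327119 0.15069702 0.066     ] [[0.56314452 0.15135111 0.066     ]]
(435, 315) 0.066 [0.55029892 0.18840365 0.066     ]
(435, 315) 0.09 [0.5488323  0.18779115 0.09      ]
(455, 300) 0.066 [0.54993339 0.19654036 0.066     ]
(455, 300) 0.09 [0.54849224 0.19536078 0.09      ]
```

```bash
python3 - <<'E'
from h import *
from plant import r
T=r.grab_frame("top"); im=T["img"]
cv2.imwrite("pics/t2.png",cv2.resize(im[165:265,100:300],None,fx=4,fy=4,interpolation=cv2.INTER_CUBIC))
for k in (0,-.1): print(ray(T,(132.9,200.4),.09,k))
B=[.5153,.1493,.040]
print("post",pose(B,[[48-40*np.sin(t),40*np.cos(t),78] for t in (.29,.6,1,1.3,1.571,1.65)]).round(4))
E
python3 to.py .5497 .1880 .15
```

```text
[0.54851509 0.18635418 0.09      ]
[0.54841366 0.18794041 0.09      ]
post [[0.5503 0.1891 0.078 ]
 [0.5394 0.1833 0.078 ]
 [0.5288 0.1715 0.078 ]
 [0.5243 0.1604 0.078 ]
 [0.5233 0.1496 0.078 ]
 [0.5235 0.1465 0.078 ]]
t 1.975 tcp [0.5985 0.1336 0.2595] yaw_y 56.19 F [-0.5 -0.2 -0.3] gap 0.087 tilt [ 1.e-03  6.e-04 -1.e+00]
delta tool [0.0707 0.018  0.1095]
```

View pics/t2.png

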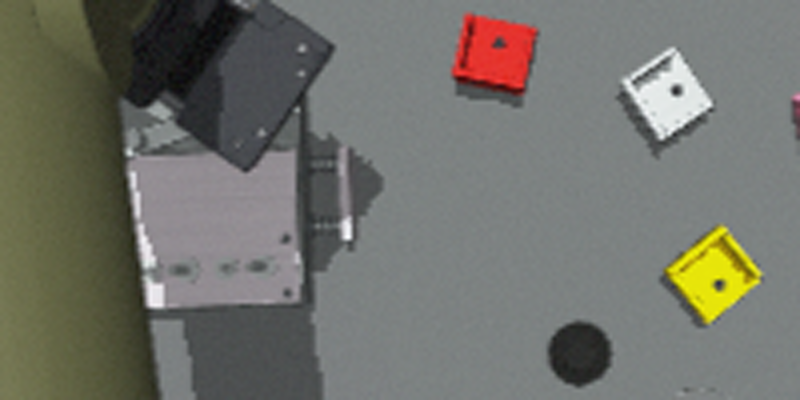

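Request:
carry_out(deltas=[{"xyz": [0.035, 0.009, 0.05], "delta_rot": [0, 0, 0]}, {"xyz": [0.0705, 0.018, 0.09], "delta_rot": [0, 0, 0]}, {"xyz": [0.0705, 0.018, 0.125], "delta_rot": [0, 0, 0]}, {"xyz": [0.0705, 0.018, 0.155], "delta_rot": [0, 0, 0]}, {"xyz": [0.0705, 0.018, 0.176], "delta_rot": [0, 0, 0]}, {"xyz": [0.0705, 0.018, 0.176], "delta_rot": [0, 0, 0]}], hand=0.045)

```text
time: 2.72
tool_pos: [0.5487, 0.187, 0.082]
eef_rot: [[-0.831, 0.557, -0.003], [0.557, 0.831, -0.001], [0.002, -0.003, -1.0]]
ft_force: [0.3, 0.4, 1.0]
finger_gap: 0.0458
```

```bash
python3 to.py .5495 .1880 .083; python3 - <<'E'
from plant import r
import cv2,pickle
f=r.grab_frame("wrist"); s=r.sense(); cv2.imwrite("pics/w2.png",cv2.resize(f["img"],None,fx=1.5625,fy=1.5625,interpolation=cv2.INTER_CUBIC)); print(s["tool_pos"],s["time"])
E
```

```text
t 2.725 tcp [0.5487 0.187  0.082 ] yaw_y 56.18 F [0.3 0.4 1. ] gap 0.0458 tilt [ 0.0024 -0.0027 -1.    ]
delta tool [-0.0001  0.0013 -0.001 ]
[0.54995608 0.18712682 0.08348707] 2.775
```

View pics/w2.png

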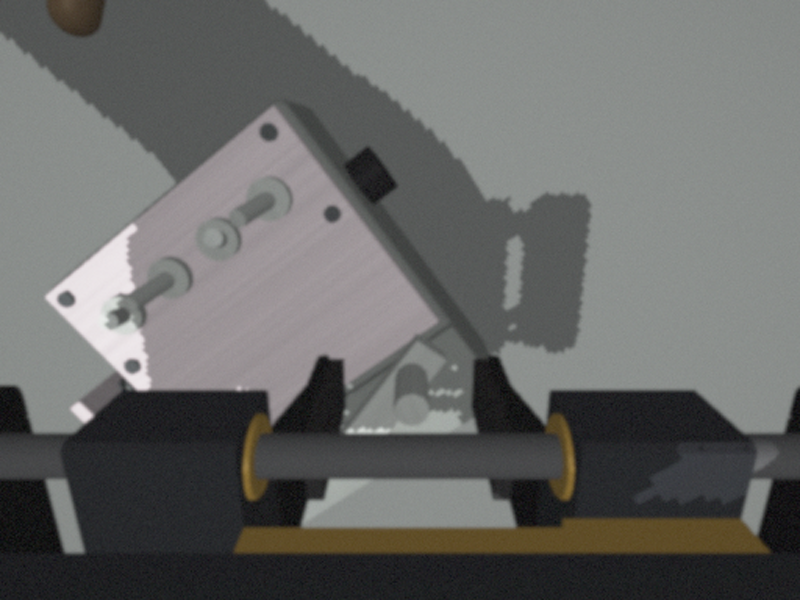

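The post shows at about (410,385), centred between the fingers at about (330..485). I'll close to a loose cage and swing it.

```bash
python3 - <<'E'
from h import *
from plant import r
s=r.sense(); R=s["eef_rot"]
B=[.5153,.1493,.040]
P=pose(B,[[48-40*np.sin(t),40*np.cos(t),83] for t in (.29,.45,.6,.75,.9,1.05,1.2,1.35,1.5,1.571,1.65)])
d=P-P[0]; print(np.c_[(d@R)].round(4))
E
```

```text
[[ 0.      0.      0.    ]
 [ 0.0035 -0.0054  0.    ]
 [ 0.0059 -0.0109  0.    ]
 [ 0.0074 -0.0167  0.    ]
 [ 0.0081 -0.0226  0.    ]
 [ 0.0079 -0.0286  0.    ]
 [ 0.0068 -0.0345  0.    ]
 [ 0.0048 -0.0402  0.    ]
 [ 0.0021 -0.0455  0.    ]
 [ 0.0005 -0.0478  0.    ]
 [-0.0015 -0.0503  0.    ]]
```

Request:
carry_out(deltas=[{"xyz": [0, 0, 0], "delta_rot": [0, 0, 0]}, {"xyz": [0, 0, 0], "delta_rot": [0, 0, 0]}, {"xyz": [0, 0, 0], "delta_rot": [0, 0, 0]}], hand=0.015)

```text
time: 3.15
tool_pos: [0.5512, 0.1862, 0.0843]
eef_rot: [[-0.829, 0.559, 0.001], [0.559, 0.829, 0.001], [-0.001, 0.001, -1.0]]
ft_force: [-0.1, 0.0, 0.1]
finger_gap: 0.0227
```

Request:
carry_out(deltas=[{"xyz": [0, 0, 0], "delta_rot": [0, 0, 0]}, {"xyz": [0.002, -0.003, 0], "delta_rot": [0, 0, 0]}, {"xyz": [0.0045, -0.008, 0], "delta_rot": [0, 0, 0]}, {"xyz": [0.006, -0.011, 0], "delta_rot": [0, 0, 0]}, {"xyz": [0.0074, -0.0167, 0], "delta_rot": [0, 0, 0]}, {"xyz": [0.008, -0.0226, 0], "delta_rot": [0, 0, 0]}, {"xyz": [0.008, -0.0286, 0], "delta_rot": [0, 0, 0]}, {"xyz": [0.007, -0.0345, 0], "delta_rot": [0, 0, 0]}])

```text
time: 4.15
tool_pos: [0.5255, 0.1604, 0.0835]
eef_rot: [[-0.829, 0.559, -0.0], [0.559, 0.829, -0.0], [-0.0, -0.0, -1.0]]
ft_force: [0.2, 2.0, -0.8]
finger_gap: 0.0147
```

```bash
python3 to.py; python3 - <<'E'
from plant import r
import cv2,pickle
f=r.grab_frame("wrist"); cv2.imwrite("pics/w3.png",f["img"][150:300,100:400].repeat(2,0).repeat(2,1))
E
```

```text
t 4.15 tcp [0.5255 0.1604 0.0835] yaw_y 56.01 F [ 0.2  2.  -0.8] gap 0.0147 tilt [-1.e-04 -4.e-04 -1.e+00]
```

View pics/w3.png

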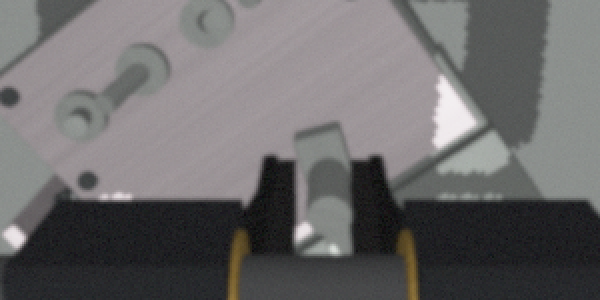

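Request:
carry_out(deltas=[{"xyz": [-0.002, -0.0057, 0], "delta_rot": [0, 0, 0]}, {"xyz": [-0.0047, -0.011, 0], "delta_rot": [0, 0, 0]}, {"xyz": [-0.0065, -0.0133, 0], "delta_rot": [0, 0, 0]}, {"xyz": [-0.0075, -0.0145, 0], "delta_rot": [0, 0, 0]}, {"xyz": [-0.0083, -0.0157, 0], "delta_rot": [0, 0, 0]}, {"xyz": [-0.0083, -0.0157, 0], "delta_rot": [0, 0, 0]}])

```text
time: 4.95
tool_pos: [0.5238, 0.1461, 0.0836]
eef_rot: [[-0.83, 0.557, 0.001], [0.557, 0.83, 0.003], [0.001, 0.003, -1.0]]
ft_force: [-0.5, 7.3, -1.3]
finger_gap: 0.0149
```

```bash
python3 to.py; python3 - <<'E'
from plant import r
import cv2,pickle
f=r.grab_frame("wrist"); cv2.imwrite("pics/w4.png",f["img"][150:300,100:400].repeat(2,0).repeat(2,1))
E
```

```text
t 4.95 tcp [0.5238 0.1461 0.0836] yaw_y 56.13 F [-0.5  7.3 -1.3] gap 0.0149 tilt [ 0.0012  0.0027 -1.    ]
```

View pics/w4.png

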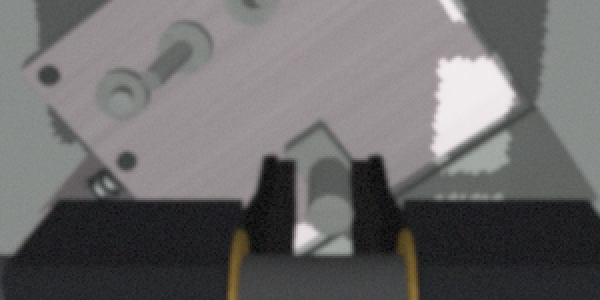

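Request:
carry_out(deltas=[{"xyz": [-0.0009, -0.0012, 0], "delta_rot": [0, 0, 0]}, {"xyz": [-0.0009, -0.0012, 0], "delta_rot": [0, 0, 0]}, {"xyz": [-0.0009, -0.0012, 0], "delta_rot": [0, 0, 0]}])

```text
time: 5.38
tool_pos: [0.5238, 0.146, 0.0836]
eef_rot: [[-0.831, 0.556, 0.001], [0.556, 0.831, 0.004], [0.002, 0.004, -1.0]]
ft_force: [0.3, 9.6, -2.8]
finger_gap: 0.0151
```

It's at the stop: the force rose with no travel. Next I back off half a slack, open and lift straight up.

Request:
carry_out(deltas=[{"xyz": [0.002, 0.003, 0], "delta_rot": [0, 0, 0]}, {"xyz": [0.002, 0.003, 0], "delta_rot": [0, 0, 0]}, {"xyz": [0.002, 0.003, 0], "delta_rot": [0, 0, 0]}, {"xyz": [0.002, 0.003, 0], "delta_rot": [0, 0, 0]}, {"xyz": [0.002, 0.003, -0.03], "delta_rot": [0, 0, 0]}, {"xyz": [0.002, 0.003, -0.08], "delta_rot": [0, 0, 0]}, {"xyz": [0.002, 0.003, -0.13], "delta_rot": [0, 0, 0]}, {"xyz": [0.002, 0.003, -0.15], "delta_rot": [0, 0, 0]}], hand=0.04)

```text
time: 6.38
tool_pos: [0.5254, 0.1456, 0.2372]
eef_rot: [[-0.829, 0.559, 0.005], [0.559, 0.829, 0.002], [-0.003, 0.004, -1.0]]
ft_force: [0.4, 0.1, -0.1]
finger_gap: 0.0403
```

```bash
python3 to.py .62 -.20 .235 33.8
```

```text
t 6.375 tcp [0.5254 0.1456 0.2372] yaw_y 56.0 F [ 0.4  0.1 -0.1] gap 0.0403 tilt [-0.003   0.0044 -1.    ]
delta tool [-0.2717 -0.2336  0.002 ]
rotz 0.3874
```

Request:
carry_out(deltas=[{"xyz": [-0.035, -0.03, 0], "delta_rot": [0, 0, 0.05]}, {"xyz": [-0.075, -0.065, 0], "delta_rot": [0, 0, 0.11]}, {"xyz": [-0.115, -0.1, 0], "delta_rot": [0, 0, 0.17]}, {"xyz": [-0.155, -0.135, 0], "delta_rot": [0, 0, 0.23]}, {"xyz": [-0.195, -0.17, 0], "delta_rot": [0, 0, 0.29]}, {"xyz": [-0.235, -0.205, 0], "delta_rot": [0, 0, 0.34]}, {"xyz": [-0.272, -0.234, 0], "delta_rot": [0, 0, 0.387]}, {"xyz": [-0.272, -0.234, 0], "delta_rot": [0, 0, 0.387]}], hand=0.07)

```text
time: 7.38
tool_pos: [0.6178, -0.2062, 0.2332]
eef_rot: [[-0.551, 0.835, -0.001], [0.835, 0.551, -0.004], [-0.002, -0.003, -1.0]]
ft_force: [0.2, 0.5, 0.6]
finger_gap: 0.0702
```

Request:
carry_out(deltas=[{"xyz": [0, 0, 0], "delta_rot": [0, 0, 0]}, {"xyz": [0, 0, 0], "delta_rot": [0, 0, 0]}])

```text
time: 7.62
tool_pos: [0.619, -0.1985, 0.2335]
eef_rot: [[-0.559, 0.829, 0.0], [0.829, 0.559, 0.001], [0.001, 0.001, -1.0]]
ft_force: [0.2, 0.6, 0.7]
finger_gap: 0.0699
```

```bash
python3 to.py; python3 - <<'E'
from plant import r
import cv2,pickle
f=r.grab_frame("wrist"); s=r.sense(); pickle.dump((f,s),open("w5.pkl","wb")); cv2.imwrite("pics/w5.png",cv2.resize(f["img"],None,fx=1.5625,fy=1.5625,interpolation=cv2.INTER_CUBIC)); 
T=r.grab_frame("top"); pickle.dump(T,open("t5.pkl","wb"));cv2.imwrite("pics/t5.png",cv2.resize(T["img"][170:260,110:210],None,fx=6,fy=6,interpolation=cv2.INTER_CUBIC))
E
```

```text
t 7.625 tcp [ 0.619  -0.1985  0.2335] yaw_y 34.01 F [0.2 0.6 0.7] gap 0.0699 tilt [ 9.e-04  7.e-04 -1.e+00]
```

View pics/w5.png

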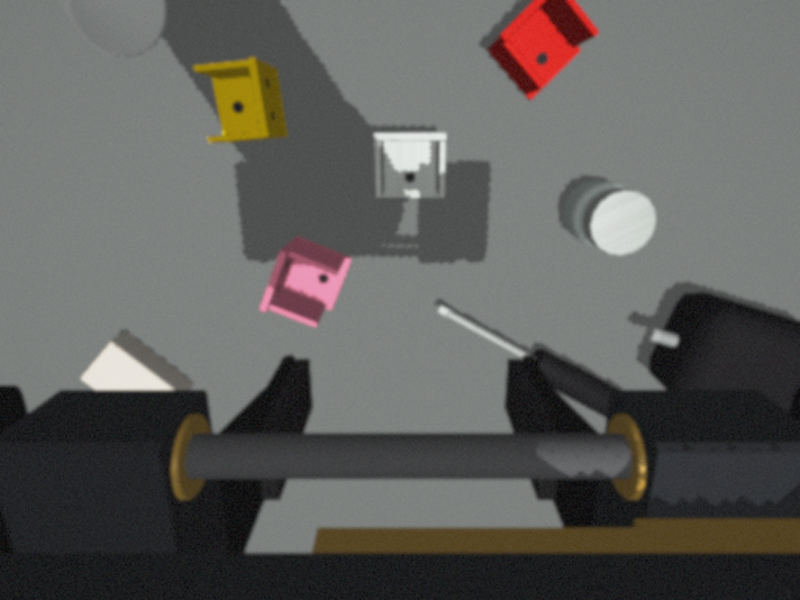

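View pics/t5.png

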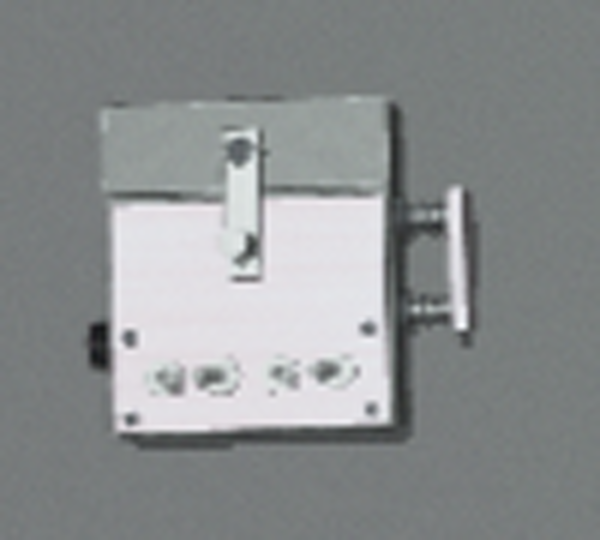

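The top view shows the turnbutton square across the lid edge, with the pivot at crop (240,150) and the post at (240,245). In the wrist view the grey bracket sits at about (410,165), square to the tool with its flange at the top. I'll enlarge it to refine the pose.

```bash
python3 - <<'E'
import pickle,cv2
f,s=pickle.load(open("w5.pkl","rb"))
cv2.imwrite("pics/w5c.png",cv2.resize(f["img"][75:135,225:300],None,fx=10,fy=10,interpolation=cv2.INTER_CUBIC))
E
```

```text
(no output)
```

View pics/w5c.png

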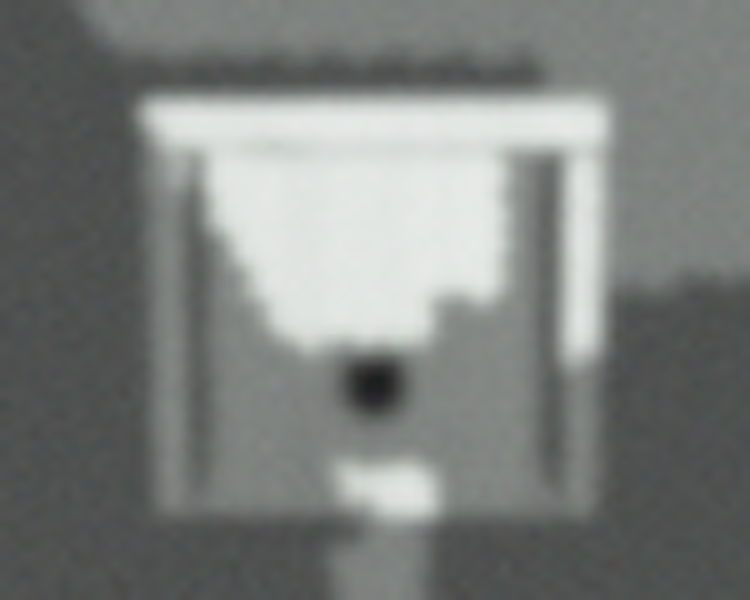

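```bash
cat > fit5.py <<'E'
from h import *
import pickle
f,s=pickle.load(open("w5.pkl","rb"))
c2=lambda c:(np.array(c)+.5)/10-.5+[225,75]
L=np.array([[-23,23,55],[23,23,55],[-23,18,55],[23,18,55]],float)
u=c2([(138,97),(612,97),(142,150),(608,150)])
for k in (0,-.058):
  q=least_squares(lambda p:(proj(f,pose(p,L),k)-u).ravel(),[.585,-.145,.59]);print(q.x.round(4),q.fun.reshape(-1,2).round(1).tolist())
  M=[[-23,-23,5],[23,-23,5],[-23,-18,48],[23,-18,48]]
  print(((proj(f,pose(q.x,M),k)-[225,75]+.5)*10-.5).round(0).tolist())
E
python3 fit5.py; python3 to.py .5856 -.1455 .022 34
```

```text
[ 0.584  -0.1448  0.5938] [[0.1, -0.0], [-0.1, -0.0], [-0.2, 0.0], [0.2, 0.0]]
[[177.0, 515.0], [571.0, 515.0], [152.0, 514.0], [597.0, 514.0]]
[ 0.5837 -0.1443  0.5939] [[0.3, 0.0], [-0.3, 0.0], [-0.0, -0.0], [0.0, -0.0]]
[[177.0, 512.0], [571.0, 512.0], [153.0, 510.0], [596.0, 510.0]]
t 7.725 tcp [ 0.619  -0.1987  0.2337] yaw_y 34.0 F [ 0.1 -0.6 -0.7] gap 0.0699 tilt [ 5.e-04  8.e-04 -1.e+00]
delta tool [0.0627 0.0019 0.2118]
rotz -0.0
```

```bash
python3 to.py .584 -.1448 .024 34.02
```

```text
t 7.725 tcp [ 0.619  -0.1987  0.2337] yaw_y 34.0 F [ 0.1 -0.6 -0.7] gap 0.0699 tilt [ 5.e-04  8.e-04 -1.e+00]
delta tool [0.0642 0.0009 0.2098]
rotz -0.0004
```

Request:
carry_out(deltas=[{"xyz": [0.03, 0.0005, 0.045], "delta_rot": [0, 0, 0]}, {"xyz": [0.064, 0.001, 0.09], "delta_rot": [0, 0, 0]}, {"xyz": [0.064, 0.001, 0.13], "delta_rot": [0, 0, 0]}, {"xyz": [0.064, 0.001, 0.16], "delta_rot": [0, 0, 0]}, {"xyz": [0.064, 0.001, 0.185], "delta_rot": [0, 0, 0]}, {"xyz": [0.064, 0.001, 0.2], "delta_rot": [0, 0, 0]}, {"xyz": [0.064, 0.001, 0.21], "delta_rot": [0, 0, 0]}, {"xyz": [0.064, 0.001, 0.21], "delta_rot": [0, 0, 0]}])

```text
time: 8.72
tool_pos: [0.5839, -0.1464, 0.0234]
eef_rot: [[-0.557, 0.83, -0.0], [0.83, 0.557, 0.0], [0.0, -0.0, -1.0]]
ft_force: [-0.1, -0.2, -0.1]
finger_gap: 0.0701
```

```bash
python3 to.py .584 -.1448 .024 34.02;python3 - <<'E'
from plant import r
import cv2,pickle
f=r.grab_frame("wrist"); cv2.imwrite("pics/w6.png",f["img"])
E
```

```text
t 8.725 tcp [ 0.5839 -0.1464  0.0234] yaw_y 33.88 F [-0.1 -0.2 -0.1] gap 0.0701 tilt [ 3.e-04 -2.e-04 -1.e+00]
delta tool [ 0.0013  0.001  -0.0006]
rotz -0.0025
```

View pics/w6.png

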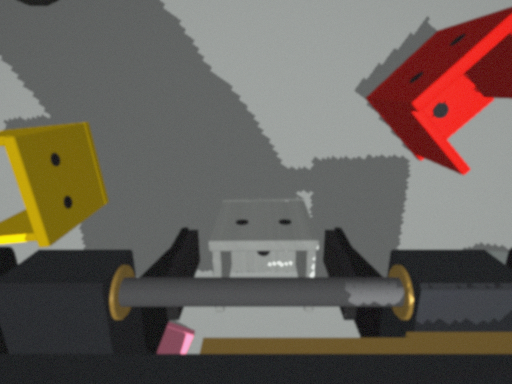

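The grey bracket's flange is at (263,222), centred between the open fingers at about 195 and 332. Closing on it.

Request:
carry_out(deltas=[{"xyz": [0.0, 0.001, 0], "delta_rot": [0, 0, 0]}, {"xyz": [0.0, 0.001, 0], "delta_rot": [0, 0, 0]}, {"xyz": [0.0, 0.001, 0], "delta_rot": [0, 0, 0]}, {"xyz": [0.0, 0.001, 0], "delta_rot": [0, 0, 0]}, {"xyz": [0.0, 0.001, 0], "delta_rot": [0, 0, 0]}, {"xyz": [0.0, 0.001, 0], "delta_rot": [0, 0, 0]}], hand=0.03)

```text
time: 9.52
tool_pos: [0.5851, -0.1461, 0.0239]
eef_rot: [[-0.557, 0.83, 0.001], [0.83, 0.557, 0.0], [-0.0, 0.001, -1.0]]
ft_force: [-1.1, 0.1, 3.8]
finger_gap: 0.046
```

```bash
python3 to.py; python3 -c "
from h import *
B=[.5153,.1493,.040]
print(pose(B,[[0,-160,24],[0,-140,24],[0,-113,24],[0,-100.5,24]]),np.degrees(.04))"
```

```text
t 9.525 tcp [ 0.5851 -0.1461  0.0239] yaw_y 33.86 F [-1.1  0.1  3.8] gap 0.046 tilt [-2.e-04  5.e-04 -1.e+00]
[[ 0.52169829 -0.01057202  0.024     ]
 [ 0.52089851  0.00941199  0.024     ]
 [ 0.51981879  0.03639039  0.024     ]
 [ 0.51931893  0.04888039  0.024     ]] 2.291831180523293
```

```bash
python3 to.py .5213 -.0006 .099 2.29; python3 -c "
from h import *
import pickle
T=pickle.load(open('t5.pkl','rb'))
for n,p in dict(red=(224,178),yellow=(279,234),pink=(310,195),sc=(245,253)).items(): print(n,ray(T,p,.03))"
```

```text
t 9.525 tcp [ 0.5851 -0.1461  0.0239] yaw_y 33.86 F [-1.1  0.1  3.8] gap 0.046 tilt [-2.e-04  5.e-04 -1.e+00]
delta tool [ 0.1563  0.0281 -0.0751]
rotz 0.551
red [ 0.61134026 -0.03414347  0.03      ]
yellow [ 0.4673251  -0.17624446  0.03      ]
pink [ 0.56812073 -0.2568281   0.03      ]
sc [ 0.41868608 -0.08905278  0.03      ]
```

Request:
carry_out(deltas=[{"xyz": [0, 0, -0.012], "delta_rot": [0, 0, 0]}, {"xyz": [0, 0, -0.035], "delta_rot": [0, 0, 0]}, {"xyz": [0, 0, -0.06], "delta_rot": [0, 0, 0]}, {"xyz": [0.005, 0, -0.075], "delta_rot": [0, 0, 0.05]}, {"xyz": [0.03, 0.005, -0.075], "delta_rot": [0, 0, 0.12]}, {"xyz": [0.06, 0.01, -0.075], "delta_rot": [0, 0, 0.22]}, {"xyz": [0.09, 0.016, -0.075], "delta_rot": [0, 0, 0.32]}, {"xyz": [0.12, 0.022, -0.075], "delta_rot": [0, 0, 0.42]}])

```text
time: 10.52
tool_pos: [0.5355, -0.0334, 0.0987]
eef_rot: [[-0.167, 0.986, -0.0], [0.986, 0.167, 0.0], [0.0, -0.0, -1.0]]
ft_force: [-0.7, 0.4, -0.9]
finger_gap: 0.0459
```

```bash
python3 to.py .5213 -.0006 .099 2.29
```

```text
t 10.525 tcp [ 0.5355 -0.0334  0.0987] yaw_y 9.59 F [-0.7  0.4 -0.9] gap 0.0459 tilt [ 1.e-04 -2.e-04 -1.e+00]
delta tool [ 0.0348 -0.0085 -0.0002]
rotz 0.1274
```

Request:
carry_out(deltas=[{"xyz": [0.018, -0.0045, 0], "delta_rot": [0, 0, 0.06]}, {"xyz": [0.035, -0.0085, 0], "delta_rot": [0, 0, 0.127]}, {"xyz": [0.035, -0.0085, 0.025], "delta_rot": [0, 0, 0.127]}, {"xyz": [0.035, -0.0085, 0.045], "delta_rot": [0, 0, 0.127]}, {"xyz": [0.035, -0.0085, 0.06], "delta_rot": [0, 0, 0.127]}, {"xyz": [0.035, -0.0085, 0.069], "delta_rot": [0, 0, 0.127]}, {"xyz": [0.035, -0.0085, 0.069], "delta_rot": [0, 0, 0.127]}])

```text
time: 11.4
tool_pos: [0.5216, -0.0013, 0.0292]
eef_rot: [[-0.044, 0.999, -0.001], [0.999, 0.044, -0.0], [-0.0, -0.001, -1.0]]
ft_force: [-0.7, -1.1, -1.3]
finger_gap: 0.0458
```

```bash
python3 to.py .5213 -.0006 .024 2.29; python3 - <<'E'
from plant import r
import cv2,pickle
f=r.grab_frame("wrist"); s=r.sense(); T=r.grab_frame("top"); S=r.grab_frame("scene"); pickle.dump((f,s,T,S),open("w7.pkl","wb")); cv2.imwrite("pics/w7.png",cv2.resize(f["img"],None,fx=1.5625,fy=1.5625,interpolation=cv2.INTER_CUBIC))
cv2.imwrite("pics/s7.png",cv2.resize(S["img"][90:210,215:345],None,fx=5,fy=5,interpolation=cv2.INTER_CUBIC)); cv2.imwrite("pics/t7.png",cv2.resize(T["img"][150:260,110:260],None,fx=5,fy=5,interpolation=cv2.INTER_CUBIC))
E
```

```text
t 11.4 tcp [ 0.5216 -0.0013  0.0292] yaw_y 2.51 F [-0.7 -1.1 -1.3] gap 0.0458 tilt [-3.e-04 -1.e-03 -1.e+00]
delta tool [ 0.0007 -0.0002  0.0052]
rotz 0.0038
```

View pics/w7.png

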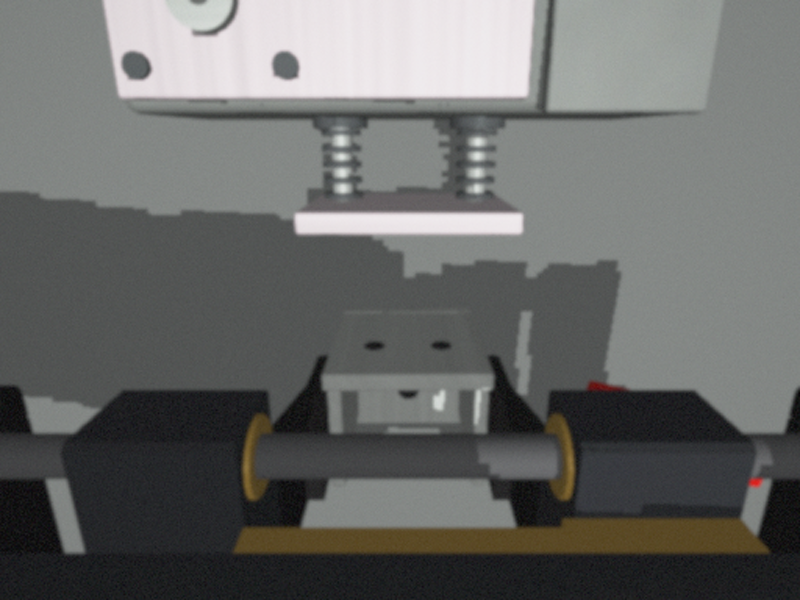

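View pics/s7.png

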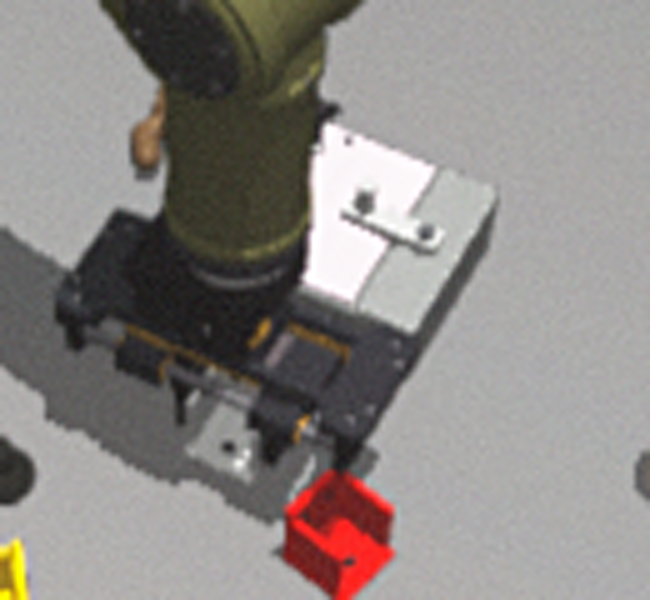

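View pics/t7.png

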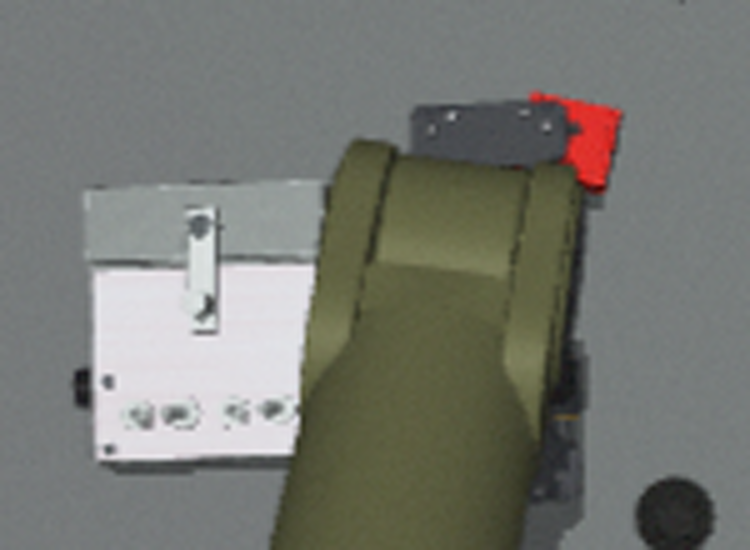

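The wrist view shows the pad's top outer edge at (296..523, 234), horizontal and centred at column 409.5. The bracket flange edge is at (323..492, 376), centred at column 407.5, so they are parallel and nearly in line. Next, the remaining gap.

```bash
python3 - <<'E'
from h import *
import pickle
f,s,T,S=pickle.load(open("w7.pkl","rb")); R=s["eef_rot"]
c=lambda p:((p[0]+.5)/1.5625-.5,(p[1]+.5)/1.5625-.5)
for k in (0,-.058):
  for n,p,z in [("padL",(296,234),.05),("padR",(523,234),.05),("brL",(323,375),.060),("brR",(492,375),.060)]:
    P=ray(f,c(p),z,k); print(n,P.round(4),(R.T@(P-s["tool_pos"])).round(4))
print(pose([.5153,.1493,.04],[[-30,-90,50],[30,-90,50]]))
E
python3 to.py
```

```text
padL [0.4899 0.0575 0.05  ] [ 0.0601 -0.0296 -0.0203]
padR [0.5493 0.0601 0.05  ] [ 0.0602  0.0299 -0.0203]
brL [0.4983 0.022  0.06  ] [ 0.0243 -0.0227 -0.0303]
brR [0.543 0.024 0.06 ] [ 0.0244  0.0221 -0.0303]
padL [0.4898 0.0576 0.05  ] [ 0.0602 -0.0297 -0.0203]
padR [0.5494 0.0602 0.05  ] [ 0.0602  0.03   -0.0203]
brL [0.4982 0.0219 0.06  ] [ 0.0242 -0.0228 -0.0303]
brR [0.5431 0.024  0.06  ] [ 0.0243  0.0221 -0.0303]
[[0.48892304 0.05817231 0.05      ]
 [0.54887504 0.06057167 0.05      ]]
t 11.55 tcp [ 0.5225 -0.0012  0.0302] yaw_y 2.51 F [ 0.4 -0.  -1.6] gap 0.046 tilt [ 2.0e-04  1.3e-03 -1.0e+00]
```

Request:
carry_out(deltas=[{"xyz": [0.0, 0.0005, 0.003], "delta_rot": [0, 0, 0]}, {"xyz": [0.0, 0.0005, 0.005], "delta_rot": [0, 0, 0]}, {"xyz": [0.0, 0.0005, 0.006], "delta_rot": [0, 0, 0]}, {"xyz": [0.0, 0.0005, 0.006], "delta_rot": [0, 0, 0]}, {"xyz": [0.0, 0.0005, 0.006], "delta_rot": [0, 0, 0]}])

```text
time: 12.18
tool_pos: [0.5224, -0.001, 0.0239]
eef_rot: [[-0.044, 0.999, -0.0], [0.999, 0.044, 0.0], [0.0, -0.0, -1.0]]
ft_force: [-2.4, 0.3, 4.2]
finger_gap: 0.0461
```

Request:
carry_out(deltas=[{"xyz": [0.006, 0, -0.0003], "delta_rot": [0, 0, 0]}, {"xyz": [0.014, 0, -0.0003], "delta_rot": [0, 0, 0]}, {"xyz": [0.022, 0, -0.0003], "delta_rot": [0, 0, 0]}, {"xyz": [0.029, 0, -0.0003], "delta_rot": [0, 0, 0]}, {"xyz": [0.033, 0, -0.0003], "delta_rot": [0, 0, 0]}, {"xyz": [0.033, 0, -0.0003], "delta_rot": [0, 0, 0]}, {"xyz": [0.033, 0, -0.0003], "delta_rot": [0, 0, 0]}])

```text
time: 13.05
tool_pos: [0.5209, 0.0324, 0.0239]
eef_rot: [[-0.044, 0.999, 0.0], [0.999, 0.044, 0.001], [0.001, 0.0, -1.0]]
ft_force: [1.2, 0.4, -0.2]
finger_gap: 0.0458
```

```bash
python3 - <<'E'
from plant import r
import cv2,pickle
f=r.grab_frame("wrist"); s=r.sense();  pickle.dump((f,s),open("w8.pkl","wb")); cv2.imwrite("pics/w8.png",cv2.resize(f["img"][100:280,150:375],None,fx=3.5,fy=3.3 and 3.33,interpolation=cv2.INTER_CUBIC))
E
python3 to.py
```

```text
t 13.1 tcp [0.5209 0.0322 0.0239] yaw_y 2.53 F [ 0.5  1.3 -0.5] gap 0.046 tilt [ 5.e-04  0.e+00 -1.e+00]
```

View pics/w8.png

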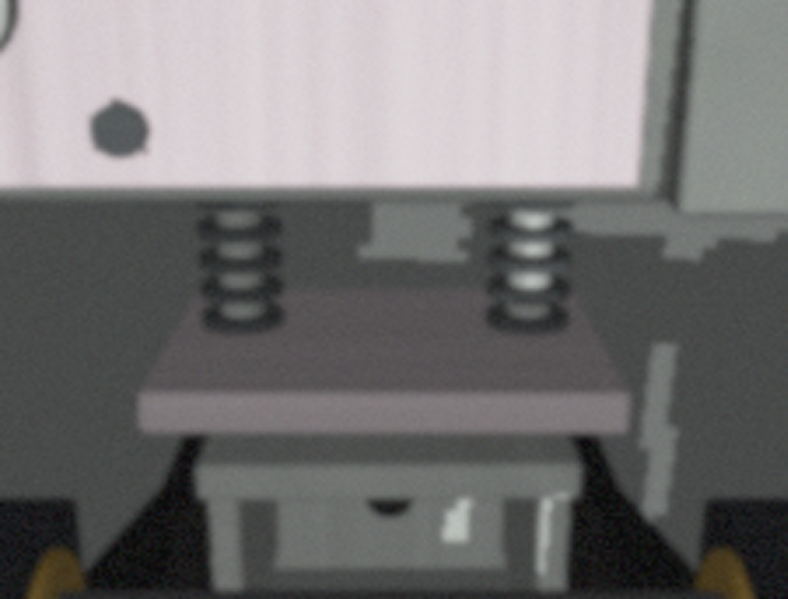

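Request:
carry_out(deltas=[{"xyz": [0.0, -0.0006, 0.0001], "delta_rot": [0, 0, 0]}, {"xyz": [0.002, -0.0006, 0.0001], "delta_rot": [0, 0, 0]}, {"xyz": [0.004, -0.0006, 0.0001], "delta_rot": [0, 0, 0]}, {"xyz": [0.006, -0.0006, 0.0001], "delta_rot": [0, 0, 0]}, {"xyz": [0.008, -0.0006, 0.0001], "delta_rot": [0, 0, 0]}, {"xyz": [0.008, -0.0006, 0.0001], "delta_rot": [0, 0, 0]}, {"xyz": [0.008, -0.0006, 0.0001], "delta_rot": [0, 0, 0]}])

```text
time: 13.98
tool_pos: [0.5201, 0.0387, 0.0239]
eef_rot: [[-0.043, 0.999, 0.0], [0.999, 0.043, -0.001], [-0.001, 0.0, -1.0]]
ft_force: [-0.8, -4.6, 1.4]
finger_gap: 0.0456
```

```bash
python3 to.py; python3 to.py|tail -1; python3 - <<'E'
from plant import r
import cv2,pickle
f=r.grab_frame("wrist"); s=r.sense();  pickle.dump((f,s),open("w9.pkl","wb")); cv2.imwrite("pics/w9.png",cv2.resize(f["img"][100:280,150:375],None,fx=3.5,fy=3.33,interpolation=cv2.INTER_CUBIC))
E
python3 to.py
```

```text
t 13.975 tcp [0.5201 0.0387 0.0239] yaw_y 2.47 F [-0.8 -4.6  1.4] gap 0.0456 tilt [-1.2e-03  1.0e-04 -1.0e+00]
t 13.975 tcp [0.5201 0.0387 0.0239] yaw_y 2.47 F [-0.8 -4.6  1.4] gap 0.0456 tilt [-1.2e-03  1.0e-04 -1.0e+00]
t 14.025 tcp [0.5201 0.0387 0.0239] yaw_y 2.47 F [ 0.4 -5.5  1.8] gap 0.0459 tilt [-1.1e-03  1.0e-04 -1.0e+00]
```

View pics/w9.png

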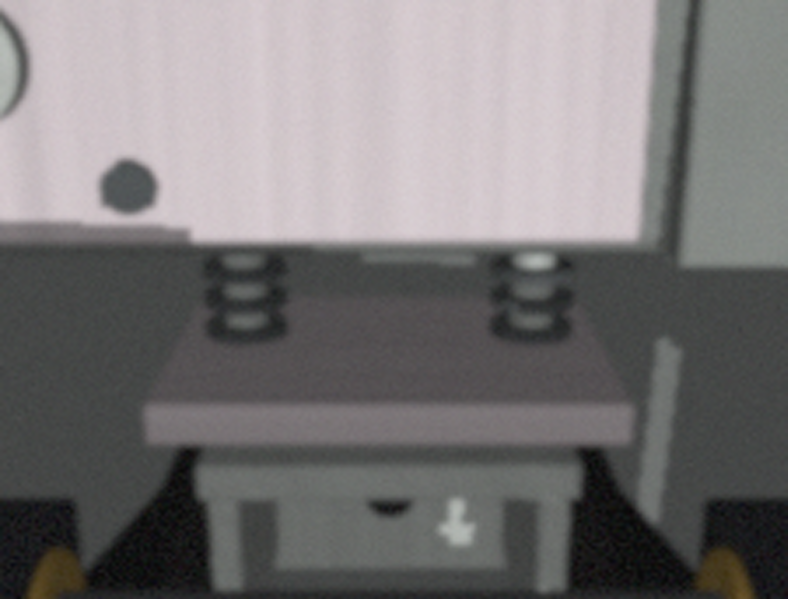

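Request:
carry_out(deltas=[{"xyz": [0.002, 0.0, 0], "delta_rot": [0, 0, 0]}, {"xyz": [0.004, 0.0, 0], "delta_rot": [0, 0, 0]}, {"xyz": [0.006, 0.0, 0], "delta_rot": [0, 0, 0]}, {"xyz": [0.008, 0.0, 0], "delta_rot": [0, 0, 0]}, {"xyz": [0.009, 0.0, 0], "delta_rot": [0, 0, 0]}, {"xyz": [0.009, 0.0, 0], "delta_rot": [0, 0, 0]}, {"xyz": [0.009, 0.0, 0], "delta_rot": [0, 0, 0]}, {"xyz": [0.009, 0.0, 0], "delta_rot": [0, 0, 0]}])

```text
time: 15.02
tool_pos: [0.5198, 0.045, 0.0239]
eef_rot: [[-0.041, 0.999, 0.0], [0.999, 0.041, -0.004], [-0.004, 0.0, -1.0]]
ft_force: [-0.1, -10.3, 3.4]
finger_gap: 0.0458
```

```bash
cat > m.py <<'E'
from plant import r
import cv2,pickle,sys
n=sys.argv[1]
f=r.grab_frame("wrist"); s=r.sense();  pickle.dump((f,s),open(f"w{n}.pkl","wb")); cv2.imwrite(f"pics/w{n}.png",cv2.resize(f["img"][100:280,150:375],None,fx=3.5,fy=3.33,interpolation=cv2.INTER_CUBIC))
E
python3 m.py 10; python3 to.py
```

```text
t 15.075 tcp [0.5198 0.045  0.0239] yaw_y 2.36 F [ -0.4 -10.1   3.6] gap 0.046 tilt [-0.0039  0.     -1.    ]
```

View pics/w10.png

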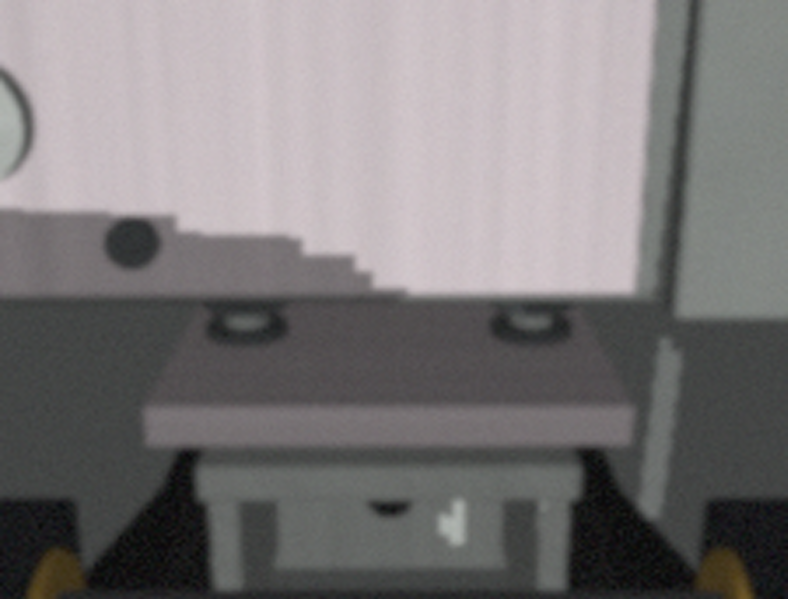

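```bash
cat > pd.py <<'E'
from h import *
import pickle,sys
def go(n,lid,pad):
    f,s=pickle.load(open(f"w{n}.pkl","rb")); g=cv2.cvtColor(f["img"],cv2.COLOR_BGR2GRAY).astype(float)
    col=g[:,230:300].mean(1); d=np.diff(col)   # columns mid pad
    rows=[]
    for c,sg in ((lid,-1),(pad,-1)):
        r0=int(round(c/3.33+100)); seg=sg*d[r0-5:r0+5]; seg=np.clip(seg,0,None); i=seg.argmax(); w=seg[max(0,i-2):i+3]; rows.append(r0-5+max(0,i-2)+(w*np.arange(len(w))).sum()/w.sum()+.5)
    P=[ray(f,(265,rows[0]),.055,-.058),ray(f,(265,rows[1]),.05,-.058)]
    dist=np.dot(P[0]-P[1],[-.04,.999,0]); bf=s["tool_pos"][1]
    print(n,np.round(rows,2),"lid-y",P[0][1].round(4),"pad-y",P[1][1].round(4),"dist mm",(dist*1000).round(2),"tcp y",bf.round(4))
a=sys.argv[1:]
for i in range(0,len(a),3): go(a[i],float(a[i+1]),float(a[i+2]))
E
python3 pd.py 8 190 432 9 245 443 10 298 446
```

```text
8 [155.78 229.58] lid-y 0.0921 pad-y 0.0592 dist mm 32.95 tcp y 0.0322
9 [172.54 233.14] lid-y 0.092 pad-y 0.0639 dist mm 28.06 tcp y 0.0387
10 [188.23 233.53] lid-y 0.0921 pad-y 0.0701 dist mm 21.93 tcp y 0.045
```

The pad has moved in 11.0 mm (32.95 to 21.93 mm to the lid). It needs 12.5 mm, so I'll push a bit more and take out the 0.2° of compliance tilt.

Request:
carry_out(deltas=[{"xyz": [0.001, 0.0, 0], "delta_rot": [0, 0.002, 0]}, {"xyz": [0.002, 0.0, 0], "delta_rot": [0, 0.004, 0]}, {"xyz": [0.002, 0.0, 0], "delta_rot": [0, 0.004, 0]}, {"xyz": [0.002, 0.0, 0], "delta_rot": [0, 0.004, 0]}, {"xyz": [0.002, 0.0, 0], "delta_rot": [0, 0.004, 0]}, {"xyz": [0.002, 0.0, 0], "delta_rot": [0, 0.004, 0]}])

```text
time: 15.82
tool_pos: [0.5197, 0.0462, 0.0239]
eef_rot: [[-0.041, 0.999, -0.0], [0.999, 0.041, -0.001], [-0.001, -0.0, -1.0]]
ft_force: [-0.5, -11.3, 3.3]
finger_gap: 0.0455
```

```bash
python3 m.py 11; python3 to.py;python3 pd.py 11 310 446
```

```text
t 15.875 tcp [0.5197 0.0462 0.0239] yaw_y 2.35 F [ -0.2 -11.3   2.4] gap 0.0462 tilt [-9.e-04 -0.e+00 -1.e+00]
11 [190.63 233.35] lid-y 0.0921 pad-y 0.0713 dist mm 20.83 tcp y 0.0462
```

View pics/w11.png

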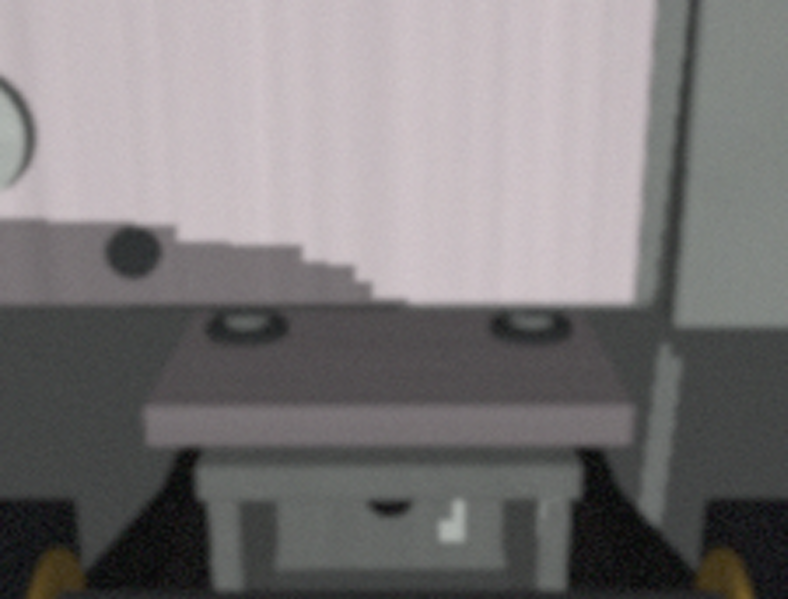

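```bash
python3 - <<'E'
from plant import r
import cv2
T=r.grab_frame("top")["img"]; S=r.grab_frame("scene")["img"]
cv2.imwrite("pics/tf.png",cv2.resize(T[90:290,80:400],None,fx=2.5,fy=2.5,interpolation=cv2.INTER_CUBIC)); cv2.imwrite("pics/sf.png",cv2.resize(S[70:310,150:350],None,fx=2.5,fy=2.5,interpolation=cv2.INTER_CUBIC))
E
```

```text
(no output)
```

View pics/tf.png

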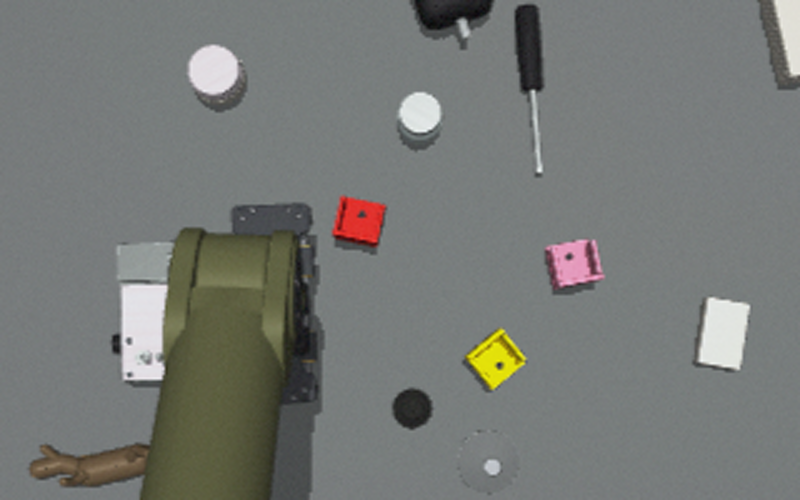

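View pics/sf.png

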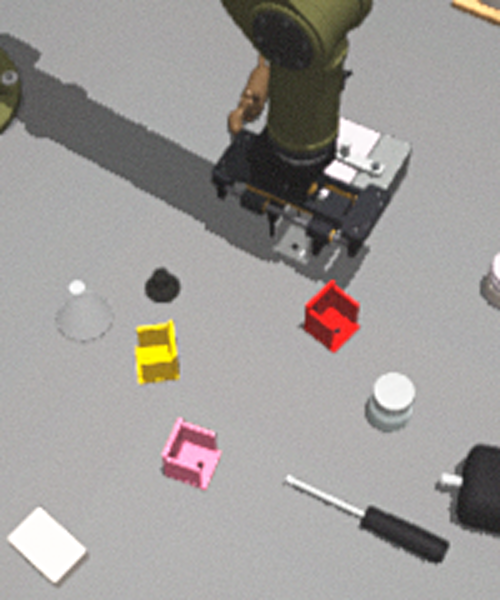

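The other things are where they were. The turnbutton is still across the lid edge at about (360,160) in the scene crop, and the bracket is held against the pad at about (295,240). Handing in.

```bash
python3 to.py; python3 -c "
from plant import r
print(r.hand_in())"
```

```text
t 15.975 tcp [0.5197 0.0462 0.0239] yaw_y 2.35 F [ -0.4 -11.6   3. ] gap 0.0463 tilt [-9.e-04 -0.e+00 -1.e+00]
the job is handed in; nothing more can be done
None
```

The turnbutton is locked and the steel-grey bracket is held upright against the middle of the sprung pad. I handed the job in at about 16 s, still gripping and pushing.

- **Turnbutton:** I swung it by its post until the force rose to about 9.6 N with no further travel. The later top and scene pictures show it square across the lid's edge.
- **Bracket:** I gripped it across the cheeks, carried it upright over to the pad and set it back on the shelf at its original height. It is parallel to the pad to within about 0.2°, and centred to about half a millimetre. It did not slip in the grip.
- **Push:** the last camera measurement puts the pad 12.1 mm in, which is about 9.7 N by the spring.
- **Other things:** the final pictures show the loose items and the coloured look-alikes where they were. The driftwood was partly hidden behind the arm.

**Disagreement:** the wrist sensor read 11.3–11.6 N along the push, higher than the spring figure. I put the extra 1.5–2 N down to the bracket rubbing on the shelf, and set the push by the pad's travel.

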